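# Load a tin through the flap of the counter chiller

## Robot

A 6-joint arm with a two-finger parallel gripper is mounted at the origin on a cart in front of the work surface, level with it; the furniture and walls round the work are solid. World frame = base frame: x ahead of the robot, y to its left, z up, the work surface at z = 0. Lengths are in mm, angles in rad, forces in N, time in s.
With the tool pointing down it reaches from about 225 to 725 mm from the base axis. Payload 3.1 kg.
Tool frame: the origin (TCP) lies on the centre line of the jaws, within the pads' length; the fingertips stand 25 mm ahead of it and the grasp point (between the pads) lies 6 mm ahead of it; z points along the fingers, y is the line along which they close (so a half turn about z gives the same grasp; the last joint's range is limited). The gripper opens to 85 mm and grips with 20 to 120 N. Pads are 22 mm wide; open, the fingers measure 114 mm over their backs; the gripper's body (76 mm by 85 mm) begins 54 mm behind the grasp point. The pads swing forward as they close: fully open they stand 13 mm farther back than shut.
Start: joints at [-1.419, 0.048, 0.099, 1.622, 0, 1.443], TCP at [144.971, -504.58, 256.312] pointing down, gripper open.
Joint ranges: [-2.91, 2.91], [-0.99, 1.94], [-1.21, 1.42], [-2.12, 2.29], [-1.49, 1.47], [-3.14, 3.14]. Speed limits (rad/s): [2.79, 2.79, 3.14, 3.14, 3.14, 3.14].

## Interface

Orientations are given as a unit quaternion [x, y, z, w].
In Python, from cell import observe, cams, ticket, spotter gives the robot as it stands.
- The arm moves only by the tool send_rows, never from a script. Its arguments are lists of equal length, an entry for each row: "jaw": the opening, from 0 (shut) to 1 (fully open); "slide": the shift along the tool's x, y, z in mm, a list of three; "angular": the turn, a rotation vector about the tool's x, y, z in degrees, a list of three. In form: {"jaw": [jaw, ...], "slide": [[x, y, z], ...], "angular": [[wx, wy, wz], ...]}. A call has exactly 8 rows; each row shifts and turns the commanded pose from where the row before left it, along the tool's axes as they then stand; what a row does not reach is not made up. A row lasts 1/8 s, in which the tool goes at most 62.5 mm and 10.7 degrees, less where a joint would pass 70% of its speed; a pose out of reach is approached as far as the arm can. A call is refused whole if a number of a shift passes 62.5 or a number of a turn 10.7, either way. A call with a gripper value outside its range is refused whole. The fingers move at their own pace and stop on an object; "grip_force" is the grip in N (left out, the last holds). Time passes only in rows, so rows that do not move let the fingers close, or fill a call up. It gives the time, the measured TCP pose, the force, the opening and the grip force at its end, in the units of the state.
- observe(): the state, without advancing time (a new reading comes with each control period).
- cams.get_image(name): name is "scene" or "top" or "wrist"; returns the picture (400x640x3 uint8, red, green, blue); there is no depth.
- cams.camera_model(name): a dict with "K" (3x3 intrinsics, pixels), "world_from_camera" (4x4, takes a point from camera to world coordinates). Camera axes: x right, y up, looking along -z (the intrinsics and any distortion apply to the point x, -y, -z); pixel columns grow to the right and rows downward; lengths in mm; the calibration is good to about 2 mm. A picture is of the moment at which its call begins: read the wrist's pose just before it. camera_model takes no time and is no camera call; for the wrist camera it gives the pose at the moment of the call.
- ticket.close_job(): hands the job in; it is judged then, once.
Trained networks look in the newest picture that a camera, given by its name, has taken for a name from the list of things; names that differ only in an ending like _2 or _b are one class to them, and where a whole thing is asked for, a point or a joint stands for the part that bears it (a point fixed in the world has none). Each returns a list of dicts, best first, with "confidence" (0 to 1); they miss things now and then, are a little off and sometimes report something else, mostly with a low value. They report only what shows in the picture. A call takes as long as a camera call.
- spotter.trace(camera, label): "mask" (400x640 bool, what is visible of it) and "xy" ([column, row] in pixels, amid what is visible of it).
- spotter.landmark_of(camera, label): "xy" ([column, row] in pixels: a listed point, or the origin of a listed thing).
The state is a dict: "clock": time; "joint_positions": joint angles; "dq": joint speeds; "joint_torque": joint torques, N m; "tool_pos": TCP position; "orientation": TCP orientation; "wrist_force": force on the tool from outside, world axes, zero at the start; "moment": the same for the moment, N m; "gripper_width": finger opening in mm; "grasp_force": force on a finger pad.
Only numpy, scipy, OpenCV 4.12 (cv2) and the standard library are available. Lean on these libraries where they do the work, as an engineer would, in place of code of your own. Each camera call takes 0.05 s, during which the arm holds its last target. There are 200 camera calls.

## Task

Load the tin that stands on the landing shelf into the counter chiller: with the fingertips push it gently through the hanging flap until it runs down the slope to the tin inside, then draw the fingers back so that the flap falls fully shut behind it. Do not pick it up, pinch it or tip it over, and leave the other things where they stand.

Things in the scene. Friction and masses are not known exactly. Their poses are not given: they have to be found in the camera images.
- tin: the tin to load, standing on the landing shelf: short, wide food tin with a gold ring-pull lid and red fruit on its label, an upright cylinder 75 mm across and 58 mm high, 0.18 to 0.36 kg. Origin: centre of its underside, z up.
- chiller: fixed counter chiller, 402 mm long: a low white box with a clear, black-framed flat roof 141 mm above the table, and before it a steel landing shelf. Origin: on the table under the doorway, on the centre line. Its x axis is level and points along the lane, from the shelf through the doorway into the box; y left, z up. The box runs from x = 0 to 252 mm and is 116 mm wide outside.
- shelf (a point): centre of the landing shelf's top, 75 mm before the doorway, axes as the chiller's. The shelf is level, 55 mm above the table, 150 mm long, 156 mm wide, plain steel, open above and at its outer end, with 7 mm high rims along both sides. Two flared guides, 18 mm high, narrow from 138 mm apart, 37 mm before the doorway, to 92 mm at the doorway.
- doorway (a point): middle of the doorway's sill, at shelf level, at the origin's x; axes as the chiller's. The doorway is 92 mm wide and 72 mm high; above it is an 8 mm deep header rail, and the roof's top is 86 mm above the shelf.
- crest (a point): on the lane's centre line at shelf level, 50 mm inside the doorway, axes as the chiller's. The lane (92 mm wide) is level up to here, its last 30 mm on free-running rollers; then the rollers fall 14 degrees to 165 mm inside, and a level floor runs to the end wall at 240 mm. A tin whose middle is pushed past the crest tips forward and slides down by itself to the tin inside.
- flap (a joint): angle of the blue flap, 88 mm wide and 73 mm long, hung in the doorway from a hinge 76 mm above the shelf and 10 mm inside the doorway. 0 = hangs shut, growing up to 1.5 rad as it is pushed inwards; it swings inwards only, weighs 36 g and falls shut by gravity unless something is under it.
- tin_inside: a second, equal tin, already standing upright at the far end inside the chiller, its middle 200 mm inside the doorway. Origin: centre of its underside.
- timer: bystander: white kitchen timer, 34 x 66 x 62 mm, standing on the far end of the chiller's roof. Origin: centre of its underside.
- nutmeg: bystander: spice jar with a mustard-yellow cap, 42 mm across, 96 mm high, on the table at the right. Origin: centre of its underside.
- cherry_jar: bystander: glass jar of red cherries with a white lid, 62 mm across, 95 mm high, on the table beyond the chiller's far end. Origin: centre of its underside.

How it is judged:
By the outcome, as a careful person would: the job done as asked, in the order asked, and still so for the second after the job is handed in, with the robot touching nothing.
It also fails if it takes over 58 s, if anything falls off the work surface, if the arm or the gripper's body presses on something with over 40 N, if the wrist force passes 120 N, or if a joint passes its speed limit or range.

## Working session

There is one attempt and no reset: what is moved stays moved. The work goes in short steps, Python scripts to look and compute and a tool call to move; the robot and the scene stay as the last step left them, time stands still between calls to the robot, and variables do not carry over. Pictures are saved under pics/ and viewed, at most 10 in all, crops included, and the job is handed in when it is done.

Besides the shell and the picture viewer there is one more tool, called after "Request:" as name(argument=value, ...), one argument or row to a line, values as JSON. send_rows: Moves the arm, as the interface text tells. Its arguments: {"type":"object","properties":{"jaw":{"type":"array","items":{"type":"number"}},"slide":{"type":"array","items":{"type":"array","items":{"type":"number"}}},"angular":{"type":"array","items":{"type":"array","items":{"type":"number"}}},"grip_force":{"type":"number"}},"required":["jaw","slide","angular"]}

```bash
mkdir -p pics; cat > h.py <<'E'
import numpy as np, cv2
from cell import observe, cams, ticket, spotter
def ray(cam,xy):
    m=cams.camera_model(cam); K=np.array(m["K"]); T=np.array(m["world_from_camera"])
    d=np.linalg.solve(K,[xy[0],xy[1],1.0]); d=T[:3,:3]@(d*[1,-1,-1]); return T[:3,3],d
def onz(cam,xy,z):
    o,d=ray(cam,xy); return o+d*(z-o[2])/d[2]
def snap(cam,fn):
    im=cams.get_image(cam); cv2.imwrite("pics/"+fn,im[:,:,::-1]); return im
E
python3 - <<'E'
from h import *
np.set_printoptions(precision=1,suppress=True)
o=observe(); print(o["clock"],o["tool_pos"],o["orientation"])
Z=dict(tin=55,chiller=0,shelf=55,doorway=55,crest=55,tin_inside=41,timer=141,nutmeg=0,cherry_jar=0)
for c in("scene","top"):
    im=snap(c,c+"0.png"); print(c,cams.camera_model(c).keys())
    for n,z in Z.items():
        for r in spotter.landmark_of(c,n)[:2]: print(c,n,round(r["confidence"],2),np.array(r["xy"]),onz(c,r["xy"],z))
E
```

```text
0.0 [ 144.9 -504.   255.1] [ 1.   0.1 -0.  -0. ]
scene dict_keys(['K', 'world_from_camera'])
scene tin 0.94 [346.4 255.3] [ 524.  -178.3   55. ]
scene chiller 0.94 [309.1 262.6] [527.2 -92.6   0. ]
scene shelf 0.72 [345.2 252.7] [ 530.7 -172.9   55. ]
scene shelf 0.68 [289.7 236.2] [526.5 -44.5  55. ]
scene doorway 0.91 [308.4 242.4] [525.9 -90.5  55. ]
scene crest 0.92 [288.5 236.1] [525.5 -42.1  55. ]
scene timer 0.8 [222.1 184.4] [521.2 123.9 141. ]
scene nutmeg 0.72 [432.2 251.5] [ 697.9 -325.2    0. ]
top dict_keys(['K', 'world_from_camera'])
top tin 0.83 [352.4 224. ] [ 539.4 -178.8   55. ]
top chiller 0.93 [321.2 228.9] [528.2 -94.3   0. ]
top chiller 0.61 [217.  220.7] [545.9 204.7   0. ]
top shelf 0.7 [347.4 229. ] [ 525.5 -165.3   55. ]
top timer 0.66 [234.6 229.7] [512.2 127.5 141. ]
top nutmeg 0.91 [402.6 169.6] [ 705.1 -327.9    0. ]
top cherry_jar 0.75 [215.1 222. ] [542.1 210.    0. ]
```

View pics/scene0.png

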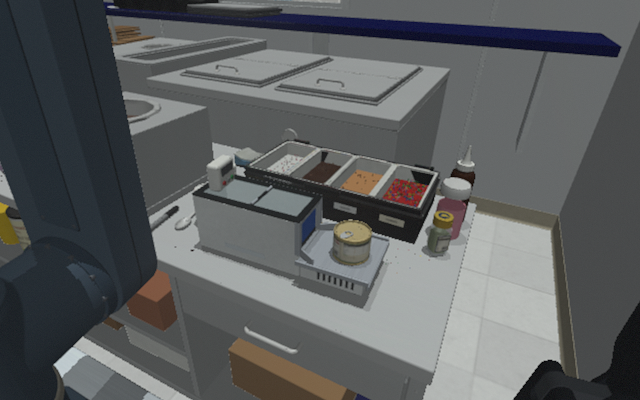

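View pics/top0.png

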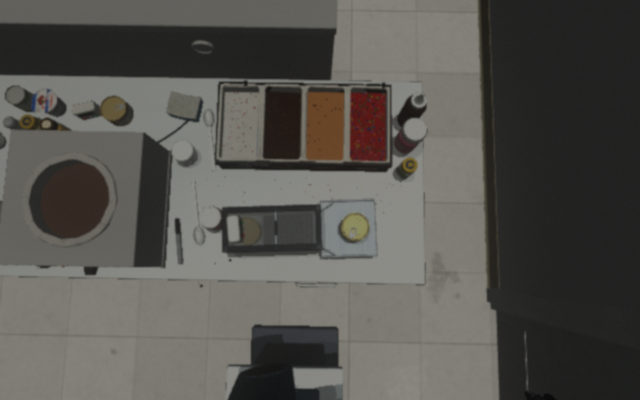

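```bash
python3 - <<'E'
from h import *
np.set_printoptions(precision=1,suppress=True)
from scipy.spatial.transform import Rotation as R
o=observe(); print(R.from_quat(o["orientation"]).as_matrix(), cams.camera_model("top")["world_from_camera"], cams.camera_model("scene")["world_from_camera"])
# edges of the box / shelf: chiller mask min-area rectangle in top view, tin lid centre
for n,z in(("chiller",141),("tin",113),("shelf",55)):
    for c in("top","scene"):
        for r in spotter.trace(c,n)[:1]:
            m=r["mask"].astype(np.uint8); p=np.argwhere(m)[:,::-1].astype(np.float32)
            print(c,n,round(r["confidence"],2),len(p),[onz(c,q,z)[:2] for q in cv2.boxPoints(cv2.minAreaRect(p))],onz(c,r["xy"],z))
E
```

```text
[[ 1.   0.3  0. ]
 [ 0.3 -1.   0. ]
 [ 0.  -0.  -1. ]] [[   0.     1.    -0.1  439.9]
 [  -1.     0.    -0.   -79.5]
 [  -0.     0.1    1.  1277.9]
 [   0.     0.     0.     1. ]] [[   0.5    0.4   -0.8  -51.4]
 [  -0.9    0.2   -0.4 -379.2]
 [   0.     0.9    0.5  534.8]
 [   0.     0.     0.     1. ]]
top chiller 0.88 6559 [array([579.5, 164.3]), array([ 600.7, -229.8]), array([ 455.1, -234.9]), array([434.3, 152.4])] [527.4 -41.4 141. ]
scene chiller 0.97 12028 [array([323.5,  63.7]), array([609.2, 254.4]), array([ 569.4, -255.6]), array([ 344.2, -282.8])] [419.2 -85.6 141. ]
top tin 0.91 674 [array([ 527.3, -127.6]), array([ 580.8, -179.3]), array([ 529.3, -231.7]), array([ 476.5, -180. ])] [ 541.1 -179.8  113. ]
scene tin 0.74 1458 [array([ 544.7, -136.1]), array([ 581.2, -202.7]), array([ 449.2, -248.7]), array([ 418.8, -192.3])] [ 492.8 -194.7  113. ]
top shelf 0.78 6568 [array([599. , 178.7]), array([ 607. , -246.1]), array([ 453.9, -246.1]), array([445.7, 171.5])] [522.8 -40.4  55. ]
scene shelf 0.66 12362 [array([397.9, 153.2]), array([747.5, 391. ]), array([ 715. , -228.5]), array([ 432.2, -264.8])] [525.1 -16.2  55. ]
```

The scene shows the tin at (352,242) standing on the shelf, with the doorway and blue flap at about (310,225). The top view shows the tin at (354,227), the shelf from columns 320 to 377, and the lane running along world +y. I'll move behind the tin with the tool tilted, so that the wrist camera sees the doorway.

```bash
cat >> h.py <<'E'
from scipy.spatial.transform import Rotation as R, Slerp
def target(p,yaw_deg,down_deg,flip):
    a,b=np.radians([yaw_deg,down_deg])   # yaw of lane heading, tool dips by down
    z=np.array([np.cos(a)*np.cos(b),np.sin(a)*np.cos(b),-np.sin(b)])
    y=flip*np.array([np.sin(a),-np.cos(a),0]); return np.array(p,float),R.from_matrix(np.c_[np.cross(y,z),y,z])
def plan(p,rot,n,start=None):
    o=observe(); p0,r0=(np.array(o["tool_pos"]),R.from_quat(o["orientation"])) if start is None else start
    rv=(r0.inv()*rot).as_rotvec(); print("turn deg/row",np.degrees(rv)/n)
    for k in range(n): print((r0*R.from_rotvec(rv*k/n)).inv().apply((p-p0)/n).round(1).tolist())
E
python3 - <<'E'
from h import *
o=observe(); print(R.from_quat(o["orientation"]).as_euler("ZYX",degrees=True),o["gripper_width"])
for f in(1,-1):
    plan(*target([530,-330,175],90,35,f),16)
E
```

```text
[ 1.60334527e+01 -1.67764108e-03  1.79997911e+02] 85.26245349180681
turn deg/row [ 2.20865253  2.93253787 -4.24237969]
[26.1, -3.8, 5.1]
[26.0, -1.7, 6.5]
[25.7, 0.5, 7.9]
[25.2, 2.7, 9.1]
[24.4, 4.9, 10.2]
[23.4, 7.1, 11.2]
[22.2, 9.3, 12.1]
[20.8, 11.3, 12.8]
[19.2, 13.3, 13.3]
[17.5, 15.2, 13.7]
[15.6, 17.0, 13.9]
[13.5, 18.6, 14.0]
[11.4, 20.0, 13.9]
[9.1, 21.3, 13.6]
[6.8, 22.4, 13.2]
[4.5, 23.3, 12.6]
turn deg/row [ 3.14835181 -2.37119365  6.04794105]
[26.1, -3.8, 5.1]
[25.8, -6.3, 4.3]
[25.2, -8.8, 3.6]
[24.2, -11.2, 3.2]
[23.1, -13.6, 2.9]
[21.6, -15.8, 2.8]
[20.0, -17.8, 2.8]
[18.1, -19.7, 3.1]
[16.1, -21.3, 3.5]
[13.9, -22.7, 4.1]
[11.6, -23.8, 4.8]
[9.3, -24.6, 5.7]
[6.9, -25.1, 6.7]
[4.6, -25.3, 7.9]
[2.3, -25.2, 9.1]
[0.0, -24.8, 10.5]
```

Request:
send_rows(
  jaw=[0.35,0.35,0.35,0.35,0.35,0.35,0.35,0.35],
  slide=[
    [26.1,-3.8,5.1],
    [26,-1.7,6.5],
    [25.7,0.5,7.9],
    [25.2,2.7,9.1],
    [24.4,4.9,10.2],
    [23.4,7.1,11.2],
    [22.2,9.3,12.1],
    [20.8,11.3,12.8],
  ],
  angular=[
    [2.21,2.93,-4.24],
    [2.21,2.93,-4.24],
    [2.21,2.93,-4.24],
    [2.21,2.93,-4.24],
    [2.21,2.93,-4.24],
    [2.21,2.93,-4.24],
    [2.21,2.93,-4.24],
    [2.21,2.93,-4.24],
  ],
)

```text
clock: 2.3
tool_pos: [338.1, -417.2, 215.5]
orientation: [0.874, 0.416, 0.177, -0.177]
wrist_force: [-0.7, -0.3, 0.7]
gripper_width: 29.7
grasp_force: 0.0
```

Request:
send_rows(
  jaw=[0.35,0.35,0.35,0.35,0.35,0.35,0.35,0.35],
  slide=[
    [19.2,13.3,13.3],
    [17.5,15.2,13.7],
    [15.6,17,13.9],
    [13.5,18.6,14],
    [11.4,20,13.9],
    [9.1,21.3,13.6],
    [6.8,22.4,13.2],
    [4.5,23.3,12.6],
  ],
  angular=[
    [2.21,2.93,-4.24],
    [2.21,2.93,-4.24],
    [2.21,2.93,-4.24],
    [2.21,2.93,-4.24],
    [2.21,2.93,-4.24],
    [2.21,2.93,-4.24],
    [2.21,2.93,-4.24],
    [2.21,2.93,-4.24],
  ],
)

```text
clock: 3.3
tool_pos: [520.5, -313.3, 160.5]
orientation: [0.633, 0.628, 0.326, -0.313]
wrist_force: [0.3, 0.1, -0.2]
gripper_width: 30.2
grasp_force: 0.0
```

```bash
python3 - <<'E'
from h import *
np.set_printoptions(precision=2,suppress=True)
o=observe(); print(o["clock"],o["tool_pos"],R.from_quat(o["orientation"]).as_matrix(),np.array(o["joint_positions"]),o["gripper_width"],np.array(o["wrist_force"]))
print(np.array(cams.camera_model("wrist")["world_from_camera"]))
snap("wrist","w1.png")
for n,z in dict(tin=55,shelf=55,doorway=55,crest=55,chiller=0).items():
    for r in spotter.landmark_of("wrist",n)[:2]: print(n,round(r["confidence"],2),np.array(r["xy"]),onz("wrist",r["xy"],z))
for r in spotter.trace("wrist","tin")[:1]:
    p=np.argwhere(r["mask"])[:,::-1]; print("tin bbox",p.min(0),p.max(0),onz("wrist",r["xy"],84))
E
```

```text
3.3 [ 520.49 -313.34  160.49] [[-0.    1.    0.02]
 [ 0.59 -0.01  0.81]
 [ 0.81  0.01 -0.59]] [-0.9   1.    0.92  2.29  0.54  0.44] 30.16193828418034 [ 0.26  0.13 -0.18]
[[   1.      0.     -0.02  518.03]
 [  -0.01    0.79   -0.62 -367.37]
 [   0.01    0.62    0.78  283.91]
 [   0.      0.      0.      1.  ]]
tin 0.95 [323.9 195.2] [ 529.15 -179.53   55.  ]
doorway 0.81 [324.7 123.9] [531.91 -88.95  55.  ]
tin bbox [277 110] [382 231] [ 531.24 -174.32   84.  ]
```

View pics/w1.png

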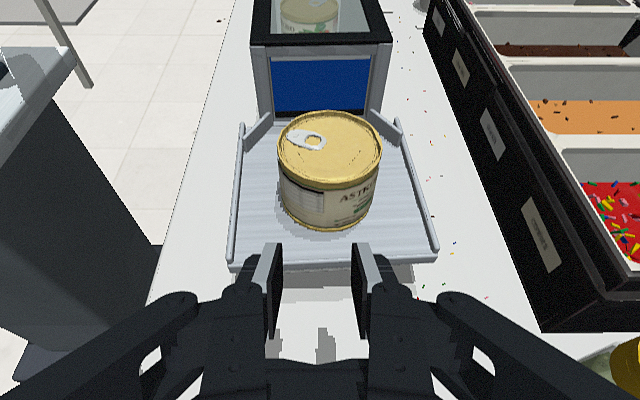

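The wrist view shows the tin lid around (330,150) and the flap at (320,85). The shelf's near corners are at (229,270) and (437,262), and the roof's front corners at (251,45) and (391,43). The path is clear.

```bash
python3 - <<'E'
from h import *
np.set_printoptions(precision=1,suppress=True)
for n,xy,z in[("roofL",(251,45),141),("roofR",(392,43),141),("shL",(229,265),62),("shR",(437,257),62),("shL far",(243,124),62),("flapL",(272,117),58),("flapR",(368,113),58),("lid",(330,149),113),("lidL",(277,150),113),("lidR",(382,150),113)]:
    print(n,onz("wrist",xy,z))
T=target([528,-255,110],90,38,1); plan(*T,8)
E
```

```text
roofL [471.2 -96.5 141. ]
roofR [584.  -93.2 141. ]
shL [ 459.8 -248.6   62. ]
shR [ 607.9 -244.1   62. ]
shL far [453.  -97.2  62. ]
flapL [479.7 -81.8  58. ]
flapR [576.9 -75.9  58. ]
lid [ 531.3 -185.8  113. ]
lidL [ 494.2 -186.5  113. ]
lidR [ 567.8 -187.   113. ]
turn deg/row [ 0.1 -0.2 -0. ]
[-1.0, 0.9, 9.9]
[-1.0, 0.9, 9.9]
[-0.9, 1.0, 9.9]
[-0.9, 1.0, 9.9]
[-0.8, 1.0, 9.9]
[-0.8, 1.0, 9.9]
[-0.8, 1.1, 9.9]
[-0.7, 1.1, 9.9]
```

```bash
python3 - <<'E'
from h import *
T=target([533,-262,95],92,38,1); plan(*T,8)
p,r=T; print("fwd 10mm along lane in tool:", r.inv().apply([-10*np.sin(np.radians(2)),10*np.cos(np.radians(2)),0]))
E
```

```text
turn deg/row [ 0.34569783 -0.20449371 -0.16282674]
[-3.0, 1.5, 10.3]
[-3.0, 1.6, 10.3]
[-3.0, 1.6, 10.3]
[-2.9, 1.7, 10.4]
[-2.9, 1.8, 10.4]
[-2.9, 1.8, 10.3]
[-2.8, 1.9, 10.3]
[-2.8, 1.9, 10.3]
fwd 10mm along lane in tool: [ 6.15661475e+00 -5.08602215e-16  7.88010754e+00]
```

Request:
send_rows(
  jaw=[0.35,0.35,0.35,0.35,0.35,0.35,0.35,0.35],
  slide=[
    [-3,1.5,10.3],
    [-3,1.6,10.3],
    [-3,1.6,10.3],
    [-2.9,1.7,10.4],
    [-2.9,1.8,10.4],
    [-2.9,1.8,10.3],
    [-2.8,1.9,10.3],
    [-2.8,1.9,10.3],
  ],
  angular=[
    [0.35,-0.2,-0.16],
    [0.35,-0.2,-0.16],
    [0.35,-0.2,-0.16],
    [0.35,-0.2,-0.16],
    [0.35,-0.2,-0.16],
    [0.35,-0.2,-0.16],
    [0.35,-0.2,-0.16],
    [0.35,-0.2,-0.16],
  ],
)

```text
clock: 4.65
tool_pos: [533.4, -260.5, 93.4]
orientation: [0.623, 0.647, 0.304, -0.317]
wrist_force: [0.6, 0.2, -0.4]
gripper_width: 29.9
grasp_force: 0.0
```

```bash
python3 - <<'E'
from h import *
np.set_printoptions(precision=2,suppress=True)
o=observe(); M=R.from_quat(o["orientation"]).as_matrix()
print(o["clock"],np.array(o["tool_pos"]),M,np.array(o["joint_positions"]),np.array(o["wrist_force"]))
snap("wrist","w2.png")
for n,z in dict(tin=55,doorway=55).items():
    for r in spotter.landmark_of("wrist",n)[:1]: print(n,round(r["confidence"],2),np.array(r["xy"]),onz("wrist",r["xy"],z))
plan(*target([533,-262,95],92,38,1),1)
E
```

```text
4.65 [ 533.4  -260.49   93.39] [[-0.02  1.   -0.03]
 [ 0.61  0.04  0.79]
 [ 0.79 -0.   -0.61]] [-0.83  0.94  0.69  2.1   0.54  0.48] [ 0.63  0.18 -0.43]
tin 0.71 [319.1 187.4] [ 531.63 -179.71   55.  ]
turn deg/row [-0.2  -0.2  -0.01]
[0.1, -0.3, -2.3]
```

View pics/w2.png

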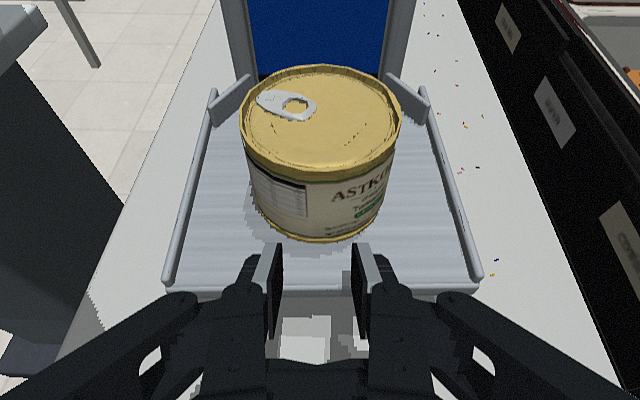

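The fingers, with their middle at about column 317, are centred on the tin (column 320) and a little behind it. I'll push slowly along the lane.

Request:
send_rows(
  jaw=[0.35,0.35,0.35,0.35,0.35,0.35,0.35,0.35],
  slide=[
    [3.7,0,4.7],
    [3.7,0,4.7],
    [3.7,0,4.7],
    [3.7,0,4.7],
    [3.7,0,4.7],
    [3.7,0,4.7],
    [3.7,0,4.7],
    [3.7,0,4.7],
  ],
  angular=[
    [0,0,0],
    [0,0,0],
    [0,0,0],
    [0,0,0],
    [0,0,0],
    [0,0,0],
    [0,0,0],
    [0,0,0],
  ],
)

```text
clock: 5.8
tool_pos: [531.5, -212.8, 94.3]
orientation: [0.624, 0.646, 0.305, -0.317]
wrist_force: [0.4, -1.2, 1.2]
gripper_width: 29.6
grasp_force: 0.7
```

Request:
send_rows(
  jaw=[0.35,0.35,0.35,0.35,0.35,0.35,0.35,0.35],
  slide=[
    [3.7,0,4.7],
    [3.7,0,4.7],
    [3.7,0,4.7],
    [3.7,0,4.7],
    [3.7,0,4.7],
    [3.7,0,4.7],
    [3.7,0,4.7],
    [3.7,0,4.7],
  ],
  angular=[
    [0,0,0],
    [0,0,0],
    [0,0,0],
    [0,0,0],
    [0,0,0],
    [0,0,0],
    [0,0,0],
    [0,0,0],
  ],
)

```text
clock: 6.8
tool_pos: [529.7, -164.9, 94.5]
orientation: [0.624, 0.647, 0.305, -0.317]
wrist_force: [0.1, -1.4, -0.5]
gripper_width: 30.1
grasp_force: 0.6
```

```bash
python3 - <<'E'
from h import *
np.set_printoptions(precision=2,suppress=True)
o=observe(); print(o["clock"],np.array(o["tool_pos"]),np.array(o["joint_positions"]),np.array(o["wrist_force"]))
snap("wrist","w3.png"); plan(*target([527.6,-110,95],92,38,1),1)
E
```

```text
6.8 [ 529.73 -164.94   94.47] [-0.73  0.73  0.38  1.94  0.6   0.57] [ 0.05 -1.36 -0.48]
turn deg/row [-0.17 -0.19 -0.01]
[33.5, -0.1, 42.6]
```

View pics/w3.png

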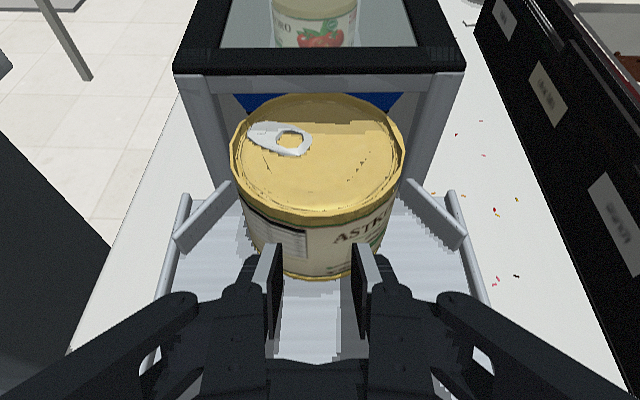

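The tin is upright, with its lid at (318,160). It is centred between the guides and starting to lift the flap. Keep pushing.

Request:
send_rows(
  jaw=[0.35,0.35,0.35,0.35,0.35,0.35,0.35,0.35],
  slide=[
    [3.4,0,4.3],
    [3.4,0,4.3],
    [3.4,0,4.3],
    [3.4,0,4.3],
    [3.4,0,4.3],
    [3.4,0,4.3],
    [3.4,0,4.3],
    [3.4,0,4.3],
  ],
  angular=[
    [0,0,0],
    [0,0,0],
    [0,0,0],
    [0,0,0],
    [0,0,0],
    [0,0,0],
    [0,0,0],
    [0,0,0],
  ],
)

```text
clock: 7.85
tool_pos: [528.0, -121.0, 95.0]
orientation: [0.624, 0.646, 0.305, -0.317]
wrist_force: [-1.0, -0.2, -0.3]
gripper_width: 29.9
grasp_force: 0.3
```

```bash
python3 - <<'E'
from h import *
np.set_printoptions(precision=2,suppress=True)
o=observe(); print(o["clock"],np.array(o["tool_pos"]),np.array(o["wrist_force"]),o["grasp_force"])
snap("wrist","w4.png")
E
```

```text
7.85 [ 528.05 -121.01   94.98] [-0.99 -0.16 -0.26] 0.30145180178806186
```

View pics/w4.png

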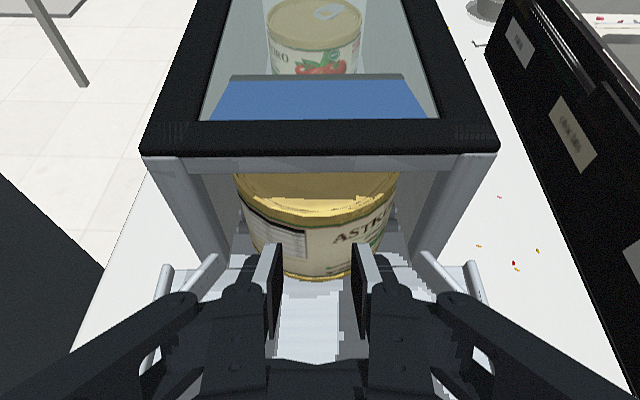

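The tin is most of the way through the doorway with the flap up on its lid (blue at (320,97)), and it is upright and centred. I'll ease it over the crest.

Request:
send_rows(
  jaw=[0.35,0.35,0.35,0.35,0.35,0.35,0.35,0.35],
  slide=[
    [1.9,0,2.4],
    [1.9,0,2.4],
    [1.9,0,2.4],
    [1.9,0,2.4],
    [1.9,0,2.4],
    [1.9,0,2.4],
    [1.9,0,2.4],
    [1.9,0,2.4],
  ],
  angular=[
    [0,0,0],
    [0,0,0],
    [0,0,0],
    [0,0,0],
    [0,0,0],
    [0,0,0],
    [0,0,0],
    [0,0,0],
  ],
)

```text
clock: 8.9
tool_pos: [527.3, -96.7, 95.2]
orientation: [0.624, 0.646, 0.305, -0.317]
wrist_force: [0.1, -0.2, 0.2]
gripper_width: 29.8
grasp_force: 0.0
```

```bash
python3 - <<'E'
from h import *
np.set_printoptions(precision=2,suppress=True)
o=observe(); print(o["clock"],np.array(o["tool_pos"]),np.array(o["wrist_force"]),o["grasp_force"])
snap("wrist","w5.png")
E
```

```text
8.9 [527.35 -96.72  95.19] [ 0.06 -0.2   0.23] 0.0
```

View pics/w5.png

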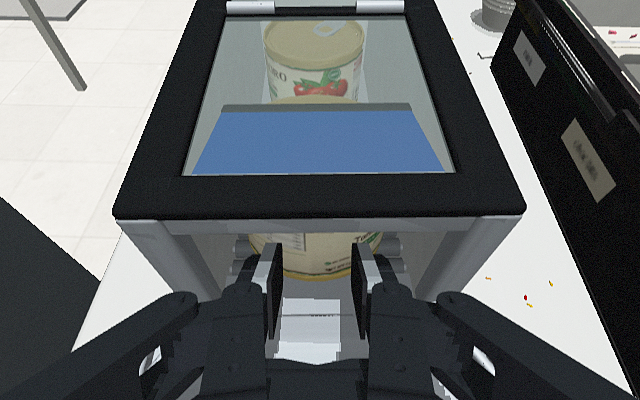

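The tin is at the crest: the rollers show at (390,245) and contact force has fallen to zero. I'll wait to see whether it runs down.

Request:
send_rows(
  jaw=[0.35,0.35,0.35,0.35,0.35,0.35,0.35,0.35],
  slide=[
    [0,0,0],
    [0,0,0],
    [0,0,0],
    [0,0,0],
    [0,0,0],
    [0,0,0],
    [0,0,0],
    [0,0,0],
  ],
  angular=[
    [0,0,0],
    [0,0,0],
    [0,0,0],
    [0,0,0],
    [0,0,0],
    [0,0,0],
    [0,0,0],
    [0,0,0],
  ],
)

```text
clock: 9.95
tool_pos: [527.3, -97.0, 95.2]
orientation: [0.624, 0.646, 0.305, -0.317]
wrist_force: [1.1, -0.3, -0.3]
gripper_width: 29.8
grasp_force: 0.0
```

```bash
python3 - <<'E'
from h import *
snap("wrist","w6.png")
E
```

```text
(no output)
```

View pics/w6.png

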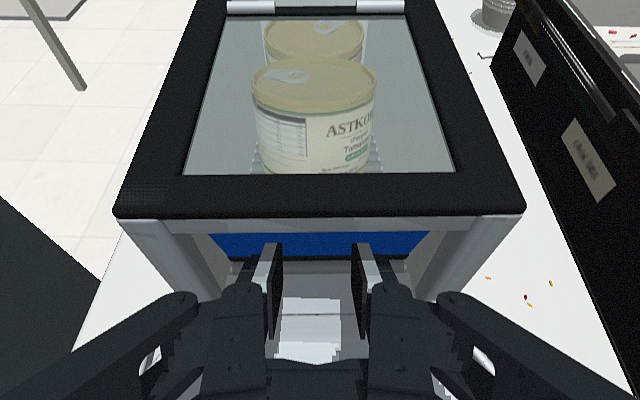

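The tin has run down to the tin inside, and both stand upright (lids at (313,85) and (313,40)). The flap rests on the fingertips. I'll draw back along the lane.

Request:
send_rows(
  jaw=[0.35,0.35,0.35,0.35,0.35,0.35,0.35,0.35],
  slide=[
    [-3.7,0,-4.7],
    [-3.7,0,-4.7],
    [-3.7,0,-4.7],
    [-3.7,0,-4.7],
    [-6.2,0,-7.9],
    [-6.2,0,-7.9],
    [-6.2,0,-7.9],
    [-6.2,0,-7.9],
  ],
  angular=[
    [0,0,0],
    [0,0,0],
    [0,0,0],
    [0,0,0],
    [0,0,0],
    [0,0,0],
    [0,0,0],
    [0,0,0],
  ],
)

```text
clock: 11.0
tool_pos: [529.6, -161.8, 94.8]
orientation: [0.624, 0.646, 0.305, -0.317]
wrist_force: [0.1, 0.6, -0.7]
gripper_width: 30.2
grasp_force: 0.0
```

Request:
send_rows(
  jaw=[0.35,0.35,0.35,0.35,0.35,0.35,0.35,0.35],
  slide=[
    [-7,0,-11],
    [-7,0,-11],
    [-5,0,-15],
    [-3,0,-18],
    [0,0,-18],
    [0,0,-18],
    [0,0,-18],
    [0,0,-10],
  ],
  angular=[
    [0,0,0],
    [0,0,0],
    [0,0,0],
    [0,0,0],
    [0,0,0],
    [0,0,0],
    [0,0,0],
    [0,0,0],
  ],
)

```text
clock: 12.0
tool_pos: [533.6, -269.8, 151.0]
orientation: [0.624, 0.646, 0.305, -0.316]
wrist_force: [1.3, -0.3, -0.8]
gripper_width: 29.9
grasp_force: 0.0
```

Request:
send_rows(
  jaw=[0.35,0.35,0.35,0.35,0.35,0.35,0.35,0.35],
  slide=[
    [0,0,0],
    [0,0,0],
    [0,0,0],
    [0,0,0],
    [0,0,0],
    [0,0,0],
    [0,0,0],
    [0,0,0],
  ],
  angular=[
    [0,0,0],
    [0,0,0],
    [0,0,0],
    [0,0,0],
    [0,0,0],
    [0,0,0],
    [0,0,0],
    [0,0,0],
  ],
)

```text
clock: 13.0
tool_pos: [533.6, -268.4, 150.5]
orientation: [0.624, 0.646, 0.305, -0.317]
wrist_force: [0.1, 0.6, 0.1]
gripper_width: 30.4
grasp_force: 0.0
```

```bash
python3 - <<'E'
from h import *
a=snap("wrist","w7.png"); b=snap("scene","s7.png")
c=cv2.resize(b[140:300,180:480],(640,341)); cv2.imwrite("pics/both.png",np.vstack([a[:250],c])[:,:,::-1])
E
```

```text
(no output)
```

View pics/both.png

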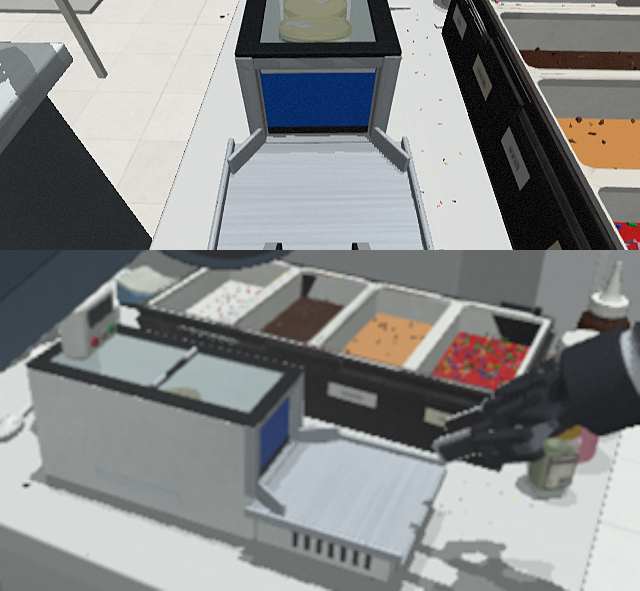

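The flap hangs fully shut (blue at (318,100)), the shelf is empty and both tins stand inside. The timer and nutmeg jar are in place, and the fingers are clear.

```bash
python3 -c "
from cell import ticket; print(ticket.close_job())"
```

```text
the job is handed in; nothing more can be done
None
```

The tin was pushed through the flap and ran down to stand upright against the tin inside, the fingers were drawn back, the flap hangs fully shut, and the job was handed in at about 13 s with no other item touched.

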